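# Run the jar carriage under the funnel and brake it there

## Robot

A 6-joint arm with a two-finger parallel gripper is mounted at the origin on the work surface. World frame = base frame: x ahead of the robot, y to its left, z up, the work surface at z = 0. Lengths are in m, angles in rad, forces in N, time in s.
With the tool pointing down it reaches from about 0.25 to 0.775 m from the base axis. Payload 4 kg.
Tool frame: the origin (TCP) lies midway between the tips of the shut fingers; the grasp point (between the pads) lies 19 mm behind it (grip_point_offset is the distance from the TCP to the grasp point, in m); z points along the fingers, y is the line along which they close (so a half turn about z gives the same grasp; the last joint's range is limited). The gripper opens to 94 mm and grips with 3 to 60 N. Pads are 16 mm wide; open, the fingers measure 119 mm over their backs; the gripper's body (75 mm by 177 mm) begins 78 mm behind the grasp point.
Start: joints at [1.111, 0.087, 1.371, -0, 1.684, -0.103], TCP at [0.192, 0.515, 0.206] pointing down, gripper open.
Joint ranges: [-3.1, 3.1], [-0.76, 2.03], [0.27, 2.55], [-1.08, 4.22], [0.17, 2.65], [-2.57, 2.57]. Speed limits (rad/s): [2.79, 2.79, 3.14, 3.14, 3.14, 3.14].

## Interface

Orientations are given as [roll, pitch, yaw] about the fixed x, y, z axes, in that order (R = Rz(yaw) Ry(pitch) Rx(roll)).
In Python, from bench import * gives the robot as it stands.
- The arm moves only by the tool carry_out, never from a script. Its argument "commands" is a list of rows, each a list of 6 numbers: the shift along the tool's x, y, z in m, then the turn, a rotation vector about the tool's x, y, z in rad. In form: [[tx, ty, tz, rx, ry, rz], ...]. A call has exactly 5 rows; each row is the pose to reach, as a shift and turn from the pose commanded when the call began, along the tool's axes at that moment; what a row does not reach only later rows make up. A row lasts 1/10 s, in which the tool goes at most 50 mm and 8.59 degrees, less where a joint would pass 70% of its speed; a pose out of reach is approached as far as the arm can. A call with a gripper value outside its range is refused whole. "jaw" is the opening, from 0 (shut) to 1 (fully open), set as the call begins (left out, the last holds). The fingers move at their own pace and stop on an object; the grip force is fixed at half the most. Time passes only in rows, so rows that repeat a pose let the fingers close, or fill a call up. It gives the time, the measured TCP pose, the force, the opening and the grip force at its end, in the units of the state.
- get_obs(): the state, without advancing time (a new reading comes with each control period).
- snapshot(name): name is "side" or "top"; returns a dict with "img" (384x512x3 uint8, red, green, blue), "range_z" (384x512 float32, m along the optical axis (not along the pixel's ray), 0 where there is no reading), "fx", "fy", "cx", "cy" (pixels), "distortion" ([k1, k2, p1, p2, k3] as OpenCV has them; the pictures are not rectified), "R" (3x3) and "t" (3): a world point X has camera coordinates R X + t. Camera axes: x right, y down, z forward; pixel columns grow to the right and rows downward; lengths in m; the calibration is good to about 2 mm. A picture is of the moment at which its call begins.
- close_job(): hands the job in; it is judged then, once.
The state is a dict: "time": time; "joint_positions": joint angles; "qvel": joint speeds; "joint_torque": joint torques, N m; "tool_pos": TCP position; "ee_rot": TCP orientation; "wrist_force": force on the tool from outside, world axes, zero at the start; "wrist_torque": the same for the moment, N m; "width": finger opening in m; "finger_force": force on a finger pad.
Only numpy, scipy, OpenCV 4.12 (cv2) and the standard library are available. Lean on these libraries where they do the work, as an engineer would, in place of code of your own. Each camera call takes 0.05 s, during which the arm holds its last target. There are 200 camera calls.

## Task

Push the heavy jar carriage along its rods by its orange sprung buffers, catch it at the other end and brake it so that the open jar comes to rest with its mouth centred under the funnel's spout, then take the hand away and see it stand there still, untouched, for three seconds. Push and brake gently, on the orange buffers only: keep off the deck and the jar, never let the carriage run into either end stop, and leave the funnel stand, jars, ladle and tamper as they are.

Things in the scene. Friction and masses are not known exactly. Their poses are not given: they have to be found in the camera images.
- shelf: Walnut-veneer shelf board lying on the counter, 200 x 800 x 18 mm, carrying two steel rods along its length. Origin: centre of the board's underside, on the counter. Its y axis runs along the rods to the left, x across (away from the robot), z up. At each end of the rods stands a rubber-faced end stop, 130 mm wide, its top 52 mm above the counter.
- carriage (a joint): Carriage position along the rods (shelf +y), m: 0 touching the right-hand stop, 0.420 touching the left-hand one; its and the jar's centre lie at shelf x = 0, y = value - 0.210. It runs almost freely on level rods: moving mass 4.2 kg nominal (hidden, 0.75 to 1.35 times), drag about 0.3 N per m/s (it coasts with a time constant of about 14 s), hardly any dry friction.
- rack: Aluminium deck of the carriage, 144 mm across and 230 mm along the rods, top 110 mm above the counter, with the clamped glass jar (diameter 110 mm, 90 mm tall, its lid hanging open at the back). Origin: at counter height under the centre of the deck. Not to be touched.
- jar_mouth (a point): Centre of the jar's open mouth, 200 mm above the counter.
- rear_face (a point): Middle of the rear (right-hand, shelf -y) orange buffer's upright face, 70 mm above the counter, 180 mm behind the jar's centre when not pressed. The face is 130 mm wide and spans heights 56 to 84 mm; above it the slick nylon nose slopes back up to the deck's edge, 65 mm behind the face.
- front_face (a point): The same at the front (left-hand, shelf +y) buffer, 180 mm ahead of the jar's centre when not pressed. Each buffer is sprung: 60 N per m of compression, damping about 2.5 N per m/s, travel 42 mm, returning by itself; a carriage that runs onto something fixed bounces back.
- spout (a point): Centre of the lower end of the grey funnel's spout, 212 mm above the counter, over the rods' centre line. The funnel is 64 mm tall with a 120 mm wide rim, top 276 mm above the counter, carried by an arm from the post behind. The jar is under it when both lie at the same place along the rods.
- stand: Steel funnel stand fixed on the counter behind the shelf board. Origin: centre of the underside of its foot, 60 x 110 x 12 mm; a 14 mm post 275 mm tall rises from it; the spout lies 135 mm towards the robot (along -x of the stand).
- jar_low: Closed jar, diameter 86 mm, 85 mm tall, standing behind the slide. Origin: centre of its underside.
- jar_high: The same kind of jar stacked on the first. Origin: centre of its underside.
- tamper: Pine tamper standing on end, 200 mm tall, 54 mm thick at the foot. Origin: centre of its underside.
- ladle: Steel ladle resting on its bowl (86 mm wide, 32 mm tall), the handle running 240 mm along its -y. Origin: underside of the bowl.

How it is judged:
On the way:
1. the carriage stands still and untouched for 2.5 s with the jar's mouth under the spout (horizontal distance between jar_mouth and spout below 0.015 m and velocity of joint carriage between -0.007 and 0.007 m/s and contact force between the fingers and shelf below 0.3 N), for 2.5 s.
At the end, for the whole second after the job is handed in: The jar's mouth is within 15 mm of straight under the spout, the carriage slower than 7 mm/s and untouched; it has stood so for 2.5 s and stays so through the last second (horizontal distance between jar_mouth and spout below 0.015 m and velocity of joint carriage between -0.007 and 0.007 m/s).
It fails at once if the carriage runs into an end stop (within 3 mm of it) (value of joint carriage above 0.417 m or value of joint carriage below 0.003 m).
It fails at once if the robot touches the deck or the jar (over 1 N) (contact force between any of the fingers, the arm and rack above 1 N).
It fails at once if the carriage or its slide is struck or pushed harder than 15 N (contact force between any of the fingers, the arm and shelf above 15 N).
It fails at once if the funnel stand is knocked (over 3 N) (contact force between any of the fingers, the arm and stand above 3 N).
It fails at once if a jar, the tamper or the ladle is moved by more than 20 mm (distance of any of jar_low, jar_high, tamper, ladle from where it was at the start of the episode above 0.02 m).
It also fails if it takes over 35 s, if anything falls off the work surface, if the arm or the gripper's body presses on something with over 40 N, if the wrist force passes 120 N, or if a joint passes its speed limit or range.

## Working session

There is one attempt and no reset: what is moved stays moved. The work goes in short steps, Python scripts to look and compute and a tool call to move; the robot and the scene stay as the last step left them, time stands still between calls to the robot, and variables do not carry over. Pictures are saved under pics/ and viewed, at most 10 in all, crops included, and the job is handed in when it is done.

Besides the shell and the picture viewer there is one more tool, called after "Call:" by a JSON object that holds its "fn" and its "kwargs". carry_out: Moves the arm, as the interface text tells. Its arguments: {"type":"object","properties":{"commands":{"type":"array","items":{"type":"array","items":{"type":"number"}}},"jaw":{"type":"number"}},"required":["commands"]}

```bash
mkdir -p pics; ls
cat > h.py <<'E'
from bench import *
import numpy as np, cv2
def save(name,fn):
    s=snapshot(name); cv2.imwrite('pics/'+fn+'.png',s['img'][:,:,::-1]); np.savez('pics/'+fn,**s); return s
def world(s,u,v,d=None,z=None):
    K=np.array([[s['fx'],0,s['cx']],[0,s['fy'],s['cy']],[0,0,1.]])
    p=cv2.undistortPoints(np.array([[[u,v]]],float),K,np.array(s['distortion']))[0,0]
    r=np.array([p[0],p[1],1]); R=np.array(s['R']);t=np.array(s['t'])
    c=-R.T@t; w=R.T@r
    if z is not None: return c+w*(z-c[2])/w[2]
    if d is None: d=s['range_z'][int(round(v)),int(round(u))]
    return c+w*d
E
python3 - <<'E'
from h import *
for n in('side','top'):
    s=save(n,n+'0'); print(n,-np.array(s['R']).T@s['t'])
o=get_obs(); print({k:np.round(v,3).tolist() for k,v in o.items()})
E
```

```text
pics
side [ 0.4257766  -0.9215492   1.08582495]
top [ 0.40176261 -0.0206293   1.27621777]
{'time': 0.1, 'joint_positions': [1.111, 0.088, 1.372, -0.0, 1.684, -0.103], 'qvel': [-0.0, -0.002, -0.003, -0.0, -0.0, -0.0], 'joint_torque': [0.002, -34.125, -30.33, 0.072, 0.03, -0.0], 'tool_pos': [0.192, 0.515, 0.204], 'ee_rot': [-3.14, -0.0, 2.785], 'wrist_force': [-0.74, 0.248, 0.122], 'wrist_torque': [-0.007, 0.064, 0.034], 'finger_force': 0.0, 'width': 0.094}
```

View pics/top0.png

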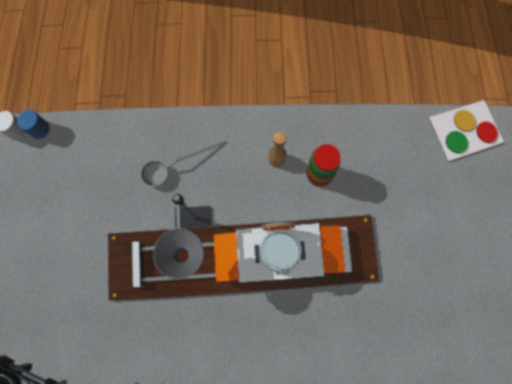

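View pics/side0.png

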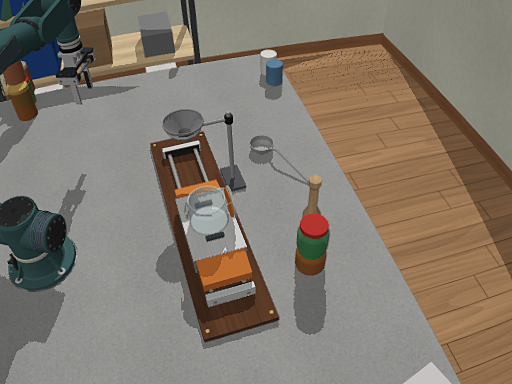

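The top picture looks with +x up and +y to the left. The board's screws are at about (114,238), (114,295), (369,219) and (373,277), the funnel at (178,253) and the jar at (280,251). I'll enlarge it.

Run:
```python
import cv2
i=cv2.imread('pics/top0.png')[200:310,100:390]
cv2.imwrite('pics/c1.png',cv2.resize(i,None,fx=2.75,fy=2.75,interpolation=cv2.INTER_CUBIC))
```

```text
(no output)
```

View pics/c1.png

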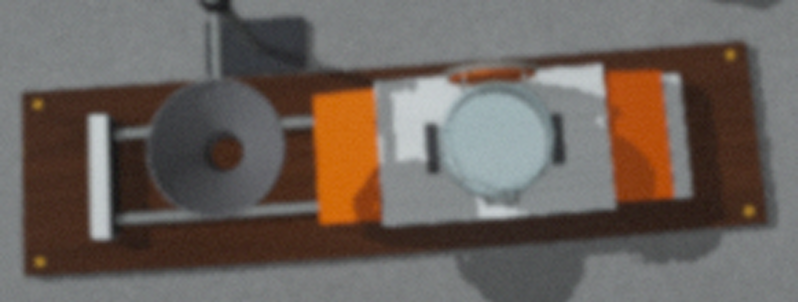

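```bash
cat > m.py <<'E'
from h import *
s=dict(np.load('pics/top0.npz'))
def W(u,v,z): return world(s,100+(u+.5)/2.75-.5,200+(v+.5)/2.75-.5,z=z)
b=[W(*p,.018) for p in((23,93),(26,275),(745,43),(768,226))]
sc=[W(*p,.018) for p in((38,104),(40,262),(730,55),(749,211))]
c=(np.mean(b,0)); print('board',c,np.mean(sc,0),[np.linalg.norm(b[i]-b[j]) for i,j in((0,1),(0,2),(1,3),(2,3))])
for q in(b,sc):
    d=(q[0]-q[2]+q[1]-q[3]); print('angle of y axis',np.degrees(np.arctan2(-d[0],d[1])))
d=(sc[0]-sc[2]+sc[1]-sc[3]); y=d/np.linalg.norm(d); x=np.array([y[1],-y[0],0])
c=np.mean(sc,0)
def loc(n,P): print(n,P.round(4),'shelf x %.4f y %.4f'%(x@(P-c),y@(P-c)))
loc('rim',W(215,148,.276)); loc('spout hole',W(225,151,.212))
for p in((375,83),(604,64),(614,210),(382,226)): loc('deck',W(*p,.110))
for p in((313,95),(319,225),(662,71),(673,198)): loc('buf',W(*p,.084))
loc('jar rim',W(497,142,.2))
for p in((88,115),(90,240),(682,75),(692,195),(108,114),(112,239)): loc('stop',W(*p,.052))
# from depth: funnel rim circle and stuff
E
python3 m.py
```

```text
board [0.49746657 0.02840446 0.018     ] [0.49880244 0.02960528 0.018     ] [np.float64(0.1970694984283014), np.float64(0.7962172051788846), np.float64(0.7959687264970505), np.float64(0.19988776212753248)]
angle of y axis 2.927669978520323
angle of y axis 3.140955985899761
rim [0.4908 0.1678 0.276 ] shelf x -0.0004 y 0.1384
spout hole [0.4937 0.1707 0.212 ] shelf x 0.0026 y 0.1411
deck [0.5685 0.0389 0.11  ] shelf x 0.0702 y 0.0055
deck [ 0.5834 -0.192   0.11  ] shelf x 0.0723 y -0.2259
deck [ 0.4375 -0.1954  0.11  ] shelf x -0.0735 y -0.2213
deck [0.4268 0.0332 0.11  ] shelf x -0.0717 y 0.0076
buf [0.5609 0.1039 0.084 ] shelf x 0.0661 y 0.0708
buf [0.4293 0.0977 0.084 ] shelf x -0.0657 y 0.0718
buf [ 0.5788 -0.2558  0.084 ] shelf x 0.0643 y -0.2894
buf [ 0.4486 -0.26    0.084 ] shelf x -0.0660 y -0.2865
jar rim [ 0.4991 -0.077   0.2   ] shelf x -0.0055 y -0.1065
stop [0.5467 0.3471 0.052 ] shelf x 0.0652 y 0.3143
stop [0.4159 0.3404 0.052 ] shelf x -0.0658 y 0.3149
stop [ 0.5788 -0.2834  0.052 ] shelf x 0.0627 y -0.3169
stop [ 0.4524 -0.2867  0.052 ] shelf x -0.0637 y -0.3132
stop [0.5476 0.3254 0.052 ] shelf x 0.0649 y 0.2927
stop [0.4169 0.317  0.052 ] shelf x -0.0660 y 0.2915
```

Call:
{"fn": "carry_out", "kwargs": {"commands": [[-0.0257,-0.041,0.008,0,0,0.145],[-0.0514,-0.082,0.016,0,0,0.29],[-0.0771,-0.123,0.024,0,0,0.435],[-0.1028,-0.164,0.032,0,0,0.58],[-0.1285,-0.205,0.04,0,0,0.725]], "jaw": 0}}

```text
time: 0.6
tool_pos: [0.2406, 0.2765, 0.1646]
ee_rot: [-3.141, 0.0, 2.055]
wrist_force: [2.1, -0.1, 0.4]
width: 0.0574
finger_force: 0.0
```

```bash
cat >> h.py <<'E'
C=np.array([.498,.0295,0]); A=np.radians(3.05)
SY=np.array([-np.sin(A),np.cos(A),0]); SX=np.array([np.cos(A),np.sin(A),0])
def pose():
    from scipy.spatial.transform import Rotation as Q
    o=get_obs(); p=np.array(o['tool_pos']); R=Q.from_euler('xyz',o['ee_rot']).as_matrix()
    return o,p,R
def to(sx,sy,z):
    o,p,R=pose(); T=C+sx*SX+sy*SY+np.array([0,0,z])
    print('t',o['time'],'shelf xyz',round(SX@(p-C),4),round(SY@(p-C),4),round(p[2],4),'rot',np.round(o['ee_rot'],3),'tool shift',(R.T@(T-p)).round(4),'F',np.round(o['wrist_force'],2))
E
python3 -c "
from h import *
to(-.16,-.33,.066)"
```

```text
t 0.6 shelf xyz -0.2439 0.2603 0.1646 rot [-3.141  0.     2.055] tool shift [-0.5714 -0.1703  0.0989] F [ 2.1  -0.14  0.39]
```

Call:
{"fn": "carry_out", "kwargs": {"commands": [[-0.047,-0.014,0.008,0,0,0.144],[-0.094,-0.028,0.016,0,0,0.288],[-0.141,-0.042,0.024,0,0,0.431],[-0.188,-0.056,0.032,0,0,0.431],[-0.235,-0.07,0.04,0,0,0.431]]}}

```text
time: 1.1
tool_pos: [0.2892, 0.0364, 0.125]
ee_rot: [3.14, -0.0, 1.629]
wrist_force: [1.0, 0.0, -0.0]
width: 0.0175
finger_force: 0.0
```

```bash
python3 -c "
from h import *
to(-.16,-.33,.066)"
```

```text
t 1.1 shelf xyz -0.2082 0.018 0.125 rot [ 3.14  -0.     1.629] tool shift [-0.3482  0.0462  0.0591] F [ 1.    0.02 -0.02]
```

Call:
{"fn": "carry_out", "kwargs": {"commands": [[-0.049,0.003,0.008,0,0,0],[-0.098,0.006,0.016,0,0,0],[-0.147,0.009,0.024,0,0,0],[-0.196,0.015,0.032,0,0,0],[-0.245,0.022,0.04,0,0,0]]}}

```text
time: 1.6
tool_pos: [0.3251, -0.2072, 0.085]
ee_rot: [3.141, -0.0, 1.627]
wrist_force: [1.1, 1.1, 0.3]
width: 0.0003
finger_force: 0.0
```

Call:
{"fn": "carry_out", "kwargs": {"commands": [[-0.04,0.022,0.004,0,0,0],[-0.075,0.053,0.008,0,0,0],[-0.1,0.095,0.012,0,0,0],[-0.103,0.14,0.016,0,0,0],[-0.103,0.182,0.019,0,0,0]]}}

```text
time: 2.1
tool_pos: [0.5144, -0.2983, 0.065]
ee_rot: [-3.14, -0.001, 1.627]
wrist_force: [-0.8, -0.5, 0.4]
width: 0.0001
finger_force: 0.0
```

```bash
python3 -c "
from h import *
s=save('top','top1')
to(0,-.305,.066)
i=cv2.imread('pics/top1.png')[200:310,230:430]
cv2.imwrite('pics/c2.png',cv2.resize(i,None,fx=4,fy=4,interpolation=cv2.INTER_CUBIC))"
```

```text
t 2.15 shelf xyz 0.0047 -0.3268 0.0636 rot [ 3.138e+00 -2.000e-03  1.630e+00] tool shift [ 0.0219 -0.0045 -0.0023] F [ 4.16 -0.19 -0.19]
```

View pics/c2.png

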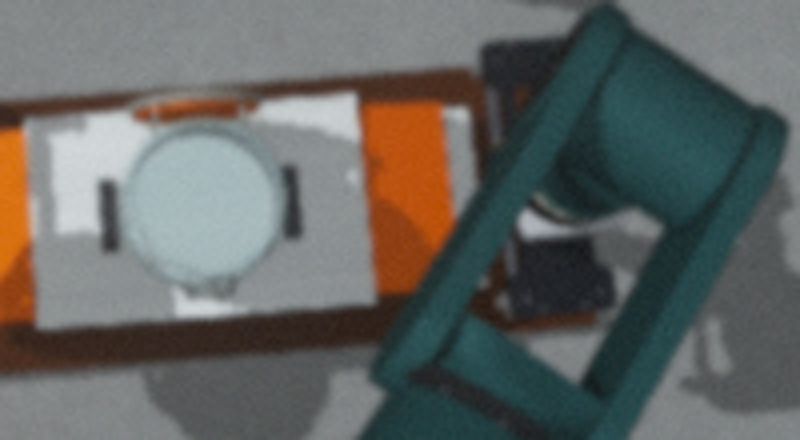

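The rear buffer's outer edge is at about (452,195) in this crop. The fingers are behind it under the wrist, and the carriage hasn't moved. Next I'll build a sub-pixel tracker on the orange edges.

```bash
cat >> h.py <<'E'
XS=np.arange(-.060,.0601,.004); YS=np.arange(-.40,.45,.0005)
def track(s):
    """shelf-y of front and rear orange edges (plane z=.084), with spread and count"""
    P=np.array([[C+x*SX+y*SY+np.array([0,0,.084]) for y in YS] for x in XS]).reshape(-1,3)
    K=np.array([[s['fx'],0,s['cx']],[0,s['fy'],s['cy']],[0,0,1.]])
    q=cv2.projectPoints(P,cv2.Rodrigues(np.array(s['R'],float))[0],np.array(s['t'],float),K,np.array(s['distortion'],float))[0]
    q=q.reshape(len(XS),len(YS),2).astype(np.float32)
    im=cv2.remap(s['img'].astype(np.float32),q[...,0],q[...,1],cv2.INTER_LINEAR)
    o=(im[...,0]-im[...,2])/(np.maximum(im[...,0],60)) # saturation-like
    m=(o>.74)&(im[...,0]>75)
    out=[]
    for sgn in(1,-1):
        e=np.array([YS[r][::sgn][::-1][0] if False else (YS[r].max() if sgn>0 else YS[r].min()) for r in m if r.sum()>40])
        if len(e)==0: out.append((None,0)); continue
        h=max(e,key=lambda c:(abs(e-c)<.004).sum()); g=e[abs(e-h)<.004]
        out.append((round(float(g.mean()),4),len(g)))
    return out
def look():
    s=snapshot('top'); t=get_obs()['time']-.05; print('pic t %.2f'%t,'front,rear',track(s)); return s
E
python3 - <<'E'
from h import *
for f in('top0','top1'): print(f,track(dict(np.load('pics/%s.npz'%f))))
E
```

```text
top0 [(0.0732, 31), (-0.2846, 31)]
top1 [(0.0731, 31), (-0.2845, 23)]
```

Call:
{"fn": "carry_out", "kwargs": {"commands": [[0.008,0,0,0,0,0],[0.014,0,0,0,0,0],[0.018,0,0,0,0,0],[0.02,0,0,0,0,0],[0.022,0,0,0,0,0]]}}

```text
time: 2.65
tool_pos: [0.5114, -0.2753, 0.0672]
ee_rot: [3.141, 0.001, 1.628]
wrist_force: [0.3, 0.8, -0.4]
width: 0.0004
finger_force: 0.0
```

Call:
{"fn": "carry_out", "kwargs": {"commands": [[0.002,0,0,0,0,0],[0.004,0,0,0,0,0],[0.006,0,0,0,0,0],[0.008,0,0,0,0,0],[0.01,0,0,0,0,0]]}}

```text
time: 3.15
tool_pos: [0.5114, -0.2654, 0.0664]
ee_rot: [-3.142, 0.0, 1.629]
wrist_force: [-0.6, -0.1, 0.4]
width: 0.0006
finger_force: 0.1
```

```bash
python3 -c "
from h import *
to(0,-.305,.066);look()"
```

```text
t 3.15 shelf xyz -0.0023 -0.2952 0.0664 rot [-3.142  0.     1.629] tool shift [-0.0098  0.0022  0.0004] F [-0.59 -0.13  0.38]
pic t 3.15 front,rear [(0.0734, 31), (-0.2821, 15)]
```

Call:
{"fn": "carry_out", "kwargs": {"commands": [[0.002,0,0,0,0,0],[0.004,0,0,0,0,0],[0.006,0,0,0,0,0],[0.008,0,0,0,0,0],[0.01,0,0,0,0,0]]}}

```text
time: 3.7
tool_pos: [0.5109, -0.2552, 0.0665]
ee_rot: [3.142, -0.0, 1.629]
wrist_force: [-0.7, -1.0, 0.1]
width: 0.0005
finger_force: 0.1
```

Call:
{"fn": "carry_out", "kwargs": {"commands": [[0.002,0,0,0,0,0],[0.004,0,0,0,0,0],[0.006,0,0,0,0,0],[0.008,0,0,0,0,0],[0.01,0,0,0,0,0]]}}

```text
time: 4.2
tool_pos: [0.5103, -0.2453, 0.0665]
ee_rot: [3.142, -0.0, 1.629]
wrist_force: [0.1, -0.6, 0.6]
width: 0.0003
finger_force: 0.0
```

```bash
python3 -c "
from h import *
to(0,-.305,.066);look();look()"
```

```text
t 4.2 shelf xyz -0.0024 -0.275 0.0665 rot [ 3.142 -0.     1.629] tool shift [-0.03    0.0022  0.0005] F [ 0.08 -0.62  0.62]
pic t 4.20 front,rear [(0.1003, 31), (-0.2584, 16)]
pic t 4.25 front,rear [(0.1016, 31), (-0.2574, 15)]
```

Call:
{"fn": "carry_out", "kwargs": {"commands": [[-0.015,-0.015,0,0,0,0],[-0.02,-0.06,0,0,0,0],[-0.02,-0.105,0,0,0,0],[-0.005,-0.15,0,0,0,0],[0.03,-0.18,0,0,0,0]]}}

```text
time: 4.8
tool_pos: [0.3267, -0.2269, 0.0664]
ee_rot: [-3.141, 0.001, 1.625]
wrist_force: [0.2, 0.7, 1.4]
width: 0.0005
finger_force: 0.0
```

Call:
{"fn": "carry_out", "kwargs": {"commands": [[0.048,-0.004,0,0,0,0],[0.096,-0.004,0,0,0,0],[0.144,-0.004,0,0,0,0],[0.192,-0.004,0,0,0,0],[0.24,-0.004,0,0,0,0]]}}

```text
time: 5.3
tool_pos: [0.3107, 0.0149, 0.0669]
ee_rot: [3.139, 0.0, 1.627]
wrist_force: [0.3, 0.5, 0.3]
width: 0.0002
finger_force: 0.0
```

```bash
python3 -c "
from h import *
to(-.185,.375,.066);look()"
```

```text
t 5.3 shelf xyz -0.1878 -0.0046 0.0669 rot [3.139 0.    1.627] tool shift [0.3796 0.0041 0.0009] F [0.34 0.55 0.34]
pic t 5.30 front,rear [(0.1023, 15), (-0.227, 31)]
```

Call:
{"fn": "carry_out", "kwargs": {"commands": [[0.048,0,0,0,0,0],[0.096,0,0,0,0,0],[0.144,0,0,0,0,0],[0.192,0,0,0,0,0],[0.24,0,0,0,0,0]]}}

```text
time: 5.85
tool_pos: [0.2969, 0.255, 0.0669]
ee_rot: [3.14, -0.0, 1.629]
wrist_force: [0.6, -0.4, 0.0]
width: 0.0003
finger_force: 0.0
```

Call:
{"fn": "carry_out", "kwargs": {"commands": [[0.047,0,0,0,0,0],[0.094,0,0,0,0,0],[0.138,0.015,0,0,0,0],[0.141,0.06,0,0,0,0],[0.141,0.105,0,0,0,0]]}}

```text
time: 6.35
tool_pos: [0.3941, 0.402, 0.0663]
ee_rot: [3.141, -0.0, 1.634]
wrist_force: [0.8, -0.3, 0.9]
width: 0.0001
finger_force: 0.0
```

Call:
{"fn": "carry_out", "kwargs": {"commands": [[0,0.035,0,0,0,0],[0,0.065,0,0,0,0],[0,0.08,0,0,0,0],[0,0.085,0,0,0,0],[0,0.085,0,0,0,0]]}}

```text
time: 6.85
tool_pos: [0.479, 0.4044, 0.0661]
ee_rot: [-3.141, 0.0, 1.628]
wrist_force: [-0.7, -0.0, -0.2]
width: 0.0007
finger_force: 0.0
```

```bash
python3 -c "
from h import *
to(0,.345,.066);s=look();look()
cv2.imwrite('pics/c3.png',cv2.resize(s['img'][190:310,90:390,::-1],None,fx=2.6,fy=2.6,interpolation=cv2.INTER_CUBIC))"
```

```text
t 6.85 shelf xyz 0.0009 0.3754 0.0661 rot [-3.141  0.     1.628] tool shift [-0.0304 -0.0011  0.0001] F [-0.71 -0.03 -0.15]
pic t 6.85 front,rear [(-0.1244, 15), (-0.184, 31)]
pic t 6.90 front,rear [(-0.123, 16), (-0.1827, 31)]
```

View pics/c3.png

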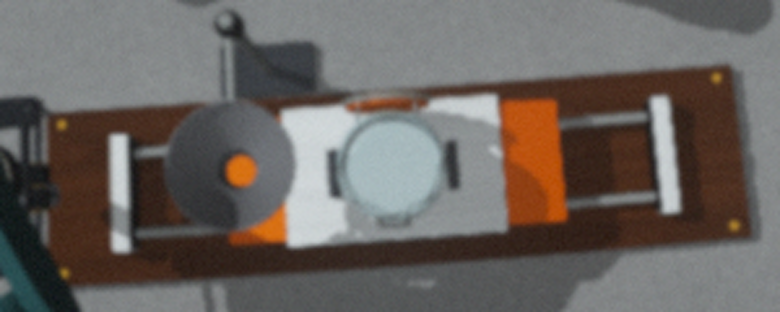

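The rear orange edge at (566,165) in the crop is in clear view, and the carriage is coasting under the funnel at about 27 mm/s. I'll set the hand and wait.

Call:
{"fn": "carry_out", "kwargs": {"commands": [[-0.01,0,0,0,0,0],[-0.025,0,0,0,0,0],[-0.04,0,0,0,0,0],[-0.05,0,0,0,0,0],[-0.053,0,0,0,0,0]]}}

```text
time: 7.45
tool_pos: [0.4818, 0.3502, 0.0668]
ee_rot: [3.141, 0.0, 1.627]
wrist_force: [-0.2, 0.3, 1.5]
width: 0.0003
finger_force: 0.0
```

Call:
{"fn": "carry_out", "kwargs": {"commands": [[0,0,0,0,0,0],[0,0,0,0,0,0],[0,0,0,0,0,0],[0,0,0,0,0,0],[0,0,0,0,0,0]]}}

```text
time: 7.95
tool_pos: [0.4816, 0.3522, 0.0664]
ee_rot: [-3.142, -0.0, 1.629]
wrist_force: [-0.1, -0.8, -0.7]
width: 0.0007
finger_force: 0.0
```

Call:
{"fn": "carry_out", "kwargs": {"commands": [[0,0,0,0,0,0],[0,0,0,0,0,0],[0,0,0,0,0,0],[0,0,0,0,0,0],[0,0,0,0,0,0]]}}

```text
time: 8.45
tool_pos: [0.4816, 0.3519, 0.0665]
ee_rot: [3.142, -0.0, 1.629]
wrist_force: [0.1, -0.5, 0.4]
width: 0.0004
finger_force: 0.0
```

```bash
python3 -c "
from h import *
to(0,.345,.066);look();look()"
```

```text
t 8.45 shelf xyz 0.0008 0.3228 0.0665 rot [ 3.142 -0.     1.629] tool shift [ 0.0222 -0.0007  0.0005] F [ 0.08 -0.52  0.35]
pic t 8.45 front,rear [(-0.0851, 18), (-0.1456, 31)]
pic t 8.50 front,rear [(-0.0839, 18), (-0.1447, 31)]
```

Call:
{"fn": "carry_out", "kwargs": {"commands": [[-0.001,0,0,0,0,0],[-0.002,0,0,0,0,0],[-0.003,0,0,0,0,0],[-0.003,0,0,0,0,0],[-0.003,0,0,0,0,0]]}}

```text
time: 9.05
tool_pos: [0.4818, 0.3489, 0.0665]
ee_rot: [3.142, -0.0, 1.629]
wrist_force: [0.6, 0.2, -0.2]
width: 0.0004
finger_force: 0.0
```

Call:
{"fn": "carry_out", "kwargs": {"commands": [[0,0,0,0,0,0],[0,0,0,0,0,0],[0,0,0,0,0,0],[0,0,0,0,0,0],[0,0,0,0,0,0]]}}

```text
time: 9.55
tool_pos: [0.4818, 0.3489, 0.0665]
ee_rot: [3.142, -0.0, 1.629]
wrist_force: [0.5, 0.2, -0.9]
width: 0.0005
finger_force: 0.0
```

Call:
{"fn": "carry_out", "kwargs": {"commands": [[0,0,0,0,0,0],[0,0,0,0,0,0],[0,0,0,0,0,0],[0,0,0,0,0,0],[0,0,0,0,0,0]]}}

```text
time: 10.05
tool_pos: [0.4818, 0.3489, 0.0665]
ee_rot: [3.142, -0.0, 1.629]
wrist_force: [0.3, 0.2, -0.1]
width: 0.0008
finger_force: 0.0
```

Call:
{"fn": "carry_out", "kwargs": {"commands": [[0,0,0,0,0,0],[0,0,0,0,0,0],[0,0,0,0,0,0],[0,0,0,0,0,0],[0,0,0,0,0,0]]}}

```text
time: 10.55
tool_pos: [0.4818, 0.3489, 0.0665]
ee_rot: [3.142, -0.0, 1.629]
wrist_force: [-0.1, 0.7, 0.6]
width: 0.0001
finger_force: 0.0
```

Call:
{"fn": "carry_out", "kwargs": {"commands": [[0,0,0,0,0,0],[0,0,0,0,0,0],[0,0,0,0,0,0],[0,0,0,0,0,0],[0,0,0,0,0,0]]}}

```text
time: 11.05
tool_pos: [0.4818, 0.3489, 0.0665]
ee_rot: [3.142, -0.0, 1.629]
wrist_force: [0.3, -0.3, -0.4]
width: 0.0006
finger_force: 0.0
```

Call:
{"fn": "carry_out", "kwargs": {"commands": [[0,0,0,0,0,0],[0,0,0,0,0,0],[0,0,0,0,0,0],[0,0,0,0,0,0],[0,0,0,0,0,0]]}}

```text
time: 11.55
tool_pos: [0.4818, 0.3489, 0.0665]
ee_rot: [-3.142, -0.0, 1.629]
wrist_force: [0.1, -0.3, 0.2]
width: 0.0005
finger_force: 0.0
```

```bash
python3 -c "
from h import *
to(0,.345,.066);look();look()"
```

```text
t 11.55 shelf xyz 0.0008 0.3198 0.0665 rot [-3.142 -0.     1.629] tool shift [ 0.0252 -0.0007  0.0005] F [ 0.14 -0.3   0.15]
pic t 11.55 front,rear [(0.2765, 31), (-0.0854, 31)]
pic t 11.60 front,rear [(0.2771, 31), (-0.0846, 31)]
```

Call:
{"fn": "carry_out", "kwargs": {"commands": [[0,0,0,0,0,0],[0,0,0,0,0,0],[0,0,0,0,0,0],[0,0,0,0,0,0],[0,0,0,0,0,0]]}}

```text
time: 12.15
tool_pos: [0.4818, 0.3489, 0.0665]
ee_rot: [3.141, -0.0, 1.629]
wrist_force: [-0.1, -1.6, -0.4]
width: 0.0005
finger_force: 0.0
```

Call:
{"fn": "carry_out", "kwargs": {"commands": [[0,0,0,0,0,0],[0,0,0,0,0,0],[0,0,0,0,0,0],[0,0,0,0,0,0],[0,0,0,0,0,0]]}}

```text
time: 12.65
tool_pos: [0.4818, 0.3489, 0.0665]
ee_rot: [3.142, -0.0, 1.629]
wrist_force: [-0.2, 0.5, 0.1]
width: 0.0003
finger_force: 0.0
```

Call:
{"fn": "carry_out", "kwargs": {"commands": [[0,0,0,0,0,0],[0,0,0,0,0,0],[0,0,0,0,0,0],[0,0,0,0,0,0],[0,0,0,0,0,0]]}}

```text
time: 13.15
tool_pos: [0.4818, 0.3489, 0.0665]
ee_rot: [3.142, -0.0, 1.629]
wrist_force: [-0.4, -0.7, 1.0]
width: 0.0004
finger_force: 0.0
```

```bash
python3 -c "
from h import *
s=look();look()
cv2.imwrite('pics/c4.png',cv2.resize(s['img'][190:310,90:390,::-1],None,fx=2.6,fy=2.6,interpolation=cv2.INTER_CUBIC))"
```

```text
pic t 13.15 front,rear [(0.2956, 31), (-0.0606, 31)]
pic t 13.20 front,rear [(0.2966, 31), (-0.0599, 31)]
```

View pics/c4.png

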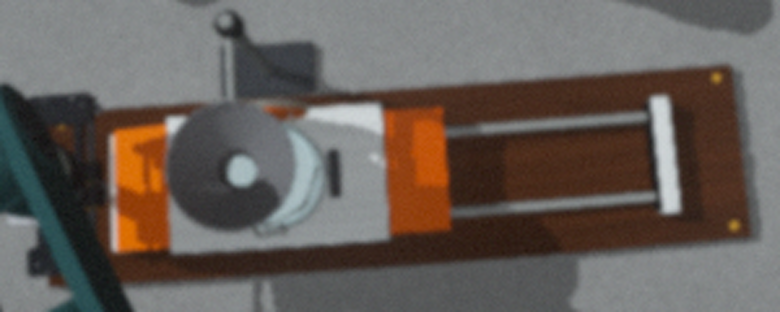

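The picture shows the spout over the jar's left part. The rear edge is at (447,170) in the crop, moving at about 14.5 mm/s. The hand will recede at 0.42 of that speed as the carriage meets it.

Call:
{"fn": "carry_out", "kwargs": {"commands": [[0,0,0,0,0,0],[0,0,0,0,0,0],[0,0,0,0,0,0],[0,0,0,0,0,0],[0.0003,0,0,0,0,0]]}}

```text
time: 13.75
tool_pos: [0.4818, 0.3492, 0.0665]
ee_rot: [3.142, -0.0, 1.629]
wrist_force: [-0.1, 0.9, 0.8]
width: 0.0001
finger_force: 0.0
```

Call:
{"fn": "carry_out", "kwargs": {"commands": [[0.00055,0,0,0,0,0],[0.0011,0,0,0,0,0],[0.00165,0,0,0,0,0],[0.0022,0,0,0,0,0],[0.00275,0,0,0,0,0]]}}

```text
time: 14.25
tool_pos: [0.4817, 0.352, 0.0665]
ee_rot: [3.141, -0.0, 1.629]
wrist_force: [-0.9, -0.5, -0.1]
width: 0.0004
finger_force: 0.0
```

Call:
{"fn": "carry_out", "kwargs": {"commands": [[0.00055,0,0,0,0,0],[0.0011,0,0,0,0,0],[0.00165,0,0,0,0,0],[0.0022,0,0,0,0,0],[0.00275,0,0,0,0,0]]}}

```text
time: 14.75
tool_pos: [0.4815, 0.3547, 0.0665]
ee_rot: [3.142, -0.0, 1.629]
wrist_force: [-0.8, 0.0, 0.1]
width: -0.0
finger_force: 0.0
```

Call:
{"fn": "carry_out", "kwargs": {"commands": [[0.00055,0,0,0,0,0],[0.0011,0,0,0,0,0],[0.00165,0,0,0,0,0],[0.0022,0,0,0,0,0],[0.00275,0,0,0,0,0]]}}

```text
time: 15.25
tool_pos: [0.4813, 0.3575, 0.0665]
ee_rot: [3.142, -0.0, 1.629]
wrist_force: [-0.6, -0.6, 0.5]
width: 0.0007
finger_force: 0.0
```

```bash
python3 -c "
from h import *
to(0,.345,.066);look();look()"
```

```text
t 15.25 shelf xyz 0.0008 0.3284 0.0665 rot [ 3.142 -0.     1.629] tool shift [ 0.0166 -0.0007  0.0005] F [-0.57 -0.61  0.52]
pic t 15.25 front,rear [(0.3198, 31), (-0.0428, 31)]
pic t 15.30 front,rear [(0.3198, 31), (-0.0429, 31)]
```

Call:
{"fn": "carry_out", "kwargs": {"commands": [[0.004,0,0,0,0,0],[0.01,0,0,0,0,0],[0.02,0,0,0,0,0],[0.03,0,0,0,0,0],[0.035,0,0,0,0,0]]}}

```text
time: 15.85
tool_pos: [0.4791, 0.3938, 0.0665]
ee_rot: [3.142, -0.0, 1.63]
wrist_force: [-0.2, 0.6, 0.4]
width: 0.0006
finger_force: 0.0
```

```bash
python3 -c "
from h import *
s=look();[snapshot('top') for _ in range(6)];look()
cv2.imwrite('pics/c5.png',cv2.resize(s['img'][190:310,90:390,::-1],None,fx=2.6,fy=2.6,interpolation=cv2.INTER_CUBIC))
s=snapshot('side');cv2.imwrite('pics/s5.png',cv2.resize(s['img'][90:240,120:270,::-1],None,fx=4,fy=4,interpolation=cv2.INTER_CUBIC))"
```

```text
pic t 15.85 front,rear [(0.3206, 31), (-0.0428, 31)]
pic t 16.20 front,rear [(0.3207, 31), (-0.043, 31)]
```

View pics/c5.png

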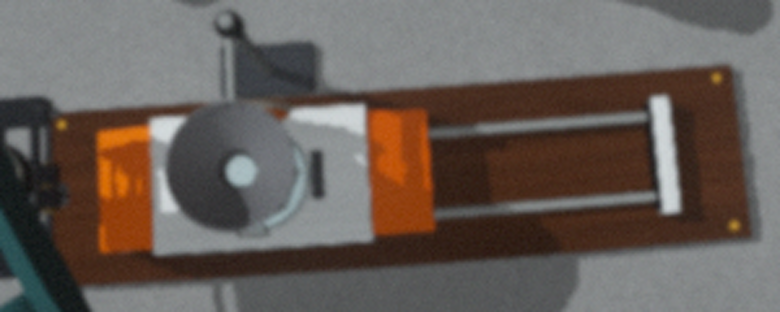

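View pics/s5.png

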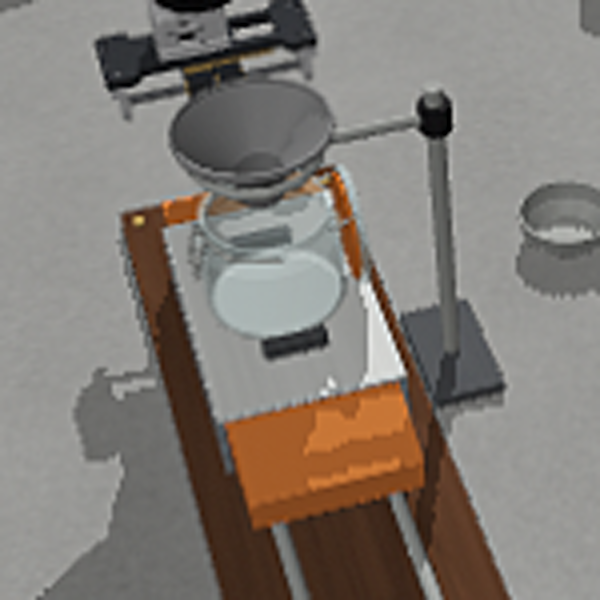

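The carriage is at rest. The deck's corners in the crop are about (150,118), (365,103), (372,240) and (154,255), with the funnel rim centred at (232,165). I'll wait and cross-check the centring.

Call:
{"fn": "carry_out", "kwargs": {"commands": [[0,0,0,0,0,0],[0,0,0,0,0,0],[0,0,0,0,0,0],[0,0,0,0,0,0],[0,0,0,0,0,0]]}}

```text
time: 16.8
tool_pos: [0.4793, 0.3924, 0.0666]
ee_rot: [3.142, -0.0, 1.629]
wrist_force: [-0.2, 0.2, -0.7]
width: 0.0007
finger_force: 0.0
```

Call:
{"fn": "carry_out", "kwargs": {"commands": [[0,0,0,0,0,0],[0,0,0,0,0,0],[0,0,0,0,0,0],[0,0,0,0,0,0],[0,0,0,0,0,0]]}}

```text
time: 17.3
tool_pos: [0.4793, 0.3924, 0.0665]
ee_rot: [3.142, -0.0, 1.629]
wrist_force: [0.0, 0.5, -0.5]
width: 0.0005
finger_force: 0.0
```

Call:
{"fn": "carry_out", "kwargs": {"commands": [[0,0,0,0,0,0],[0,0,0,0,0,0],[0,0,0,0,0,0],[0,0,0,0,0,0],[0,0,0,0,0,0]]}}

```text
time: 17.8
tool_pos: [0.4793, 0.3924, 0.0666]
ee_rot: [3.142, -0.0, 1.629]
wrist_force: [-0.6, 0.3, -0.7]
width: 0.0003
finger_force: 0.0
```

Call:
{"fn": "carry_out", "kwargs": {"commands": [[0,0,0,0,0,0],[0,0,0,0,0,0],[0,0,0,0,0,0],[0,0,0,0,0,0],[0,0,0,0,0,0]]}}

```text
time: 18.3
tool_pos: [0.4793, 0.3924, 0.0665]
ee_rot: [3.142, -0.0, 1.629]
wrist_force: [0.1, -0.9, -0.5]
width: 0.0005
finger_force: 0.0
```

Call:
{"fn": "carry_out", "kwargs": {"commands": [[0,0,0,0,0,0],[0,0,0,0,0,0],[0,0,0,0,0,0],[0,0,0,0,0,0],[0,0,0,0,0,0]]}}

```text
time: 18.8
tool_pos: [0.4793, 0.3924, 0.0666]
ee_rot: [3.141, -0.0, 1.629]
wrist_force: [0.8, 0.4, -0.2]
width: 0.0003
finger_force: 0.0
```

```bash
python3 -c "
from h import *
s=look()
f=lambda u,v,z: SY@(world(s,90+(u+.5)/2.6-.5,190+(v+.5)/2.6-.5,z=z)-C)
print('deck',np.mean([f(*p,.11) for p in((150,118),(365,103),(372,240),(154,255))]),'rim',f(232,165,.276),'hole',f(240,171,.212))"
```

```text
pic t 18.80 front,rear [(0.3205, 31), (-0.0429, 31)]
deck 0.13745412007562335 rim 0.13596435315051453 hole 0.1400097441763081
```

Jar and spout agree within about 2 mm, and the carriage has stood still for 3 s.

```bash
python3 -c "
from bench import *
print(get_obs()['time']); print(close_job())"
```

```text
18.85
the job is handed in; nothing more can be done
None
```

The job is handed in: the jar's mouth measures within about 3 mm of the spout's centre, and the carriage stood still and untouched for about 3 s before hand-in at 18.85 s; no verdict was returned.

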